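# Put the coffee things away and brush out the empty canister

### The arm

A 6-joint arm with a two-finger parallel gripper is mounted at the origin on the work surface. World frame = base frame: x ahead of the robot, y to its left, z up, the work surface at z = 0. Lengths are in m, angles in rad, forces in N, time in s.
With the tool pointing down it reaches from about 0.275 to 0.725 m from the base axis. Payload 15.9 kg.
Tool frame: the origin (TCP) lies between the finger pads; the fingertips stand 25 mm ahead of it and the grasp point (between the pads) lies 6 mm ahead of it (robot.nose_length is the distance from the TCP to the fingertips, in m); z points along the fingers, y is the line along which they close (so a half turn about z gives the same grasp; the last joint's range is limited). The gripper opens to 85 mm and grips with 20 to 120 N. Pads are 22 mm wide; open, the fingers measure 114 mm over their backs; the gripper's body (76 mm by 85 mm) begins 54 mm behind the grasp point. The pads swing forward as they close: fully open they stand 13 mm farther back than shut.
Start: joints at [-1.256, 0.213, -0.034, 1.323, 0, 1.571], TCP at [0.155, -0.475, 0.256] pointing down, gripper open.
Joint ranges: [-2.98, 2.98], [-0.74, 1.72], [-1.14, 1.35], [-2.1, 2.04], [-1.57, 1.44], [-3.14, 3.14]. Speed limits (rad/s): [1.89, 1.89, 2.39, 2.57, 3.14, 3.14].

### API

Orientations are given as [roll, pitch, yaw] about the fixed x, y, z axes, in that order (R = Rz(yaw) Ry(pitch) Rx(roll)).
In Python, from bench import robot gives the robot as it stands. The module is installed in compiled form; this text tells all that it offers.
- The arm moves only by the tool play_rows, never from a script. Its argument "commands" is a list of rows, each a list of 3 entries, a list of its own where there are three numbers: the turn, a rotation vector about the world's x, y, z scaled (see below), then the shift along the world's x, y, z scaled (see below), then the closure, from -1 (fully open) to 1 (shut). A call has 1 to 12 rows; each row shifts and turns the commanded pose from where the row before left it; what a row does not reach is not made up. The controller multiplies each number of a shift by 25 mm and each number of a turn by 90 degrees. A row lasts 1/8 s, in which the tool goes at most 62.5 mm and 10.7 degrees, less where a joint would pass 70% of its speed; a pose out of reach is approached as far as the arm can. A call with a number of a shift or a turn outside -1 to 1 is refused whole. A call with a gripper value outside its range is refused whole. The fingers move at their own pace and stop on an object; "grip_force" is the grip in N (left out, the last holds). Time passes only in rows, so rows that do not move let the fingers close. It gives the time, the measured TCP pose, the force, the opening and the grip force at its end, in the units of the state.
- robot.read_state(): the state, without advancing time (a new reading comes with each control period).
- robot.snapshot(name): name is "scene" or "top" or "wrist"; returns the picture (480x640x3 uint8, blue, green, red); there is no depth.
- robot.camera_model(name): a dict with "mtx" (3x3 intrinsics, pixels), "R" (3x3) and "t" (3): a world point X has camera coordinates R X + t; the wrist camera has in their place "tool_from_camera" (4x4, takes a point from camera to tool coordinates, whose origin is the TCP and whose axes are the flange's). Camera axes: x right, y down, z forward; pixel columns grow to the right and rows downward; lengths in m; the calibration is good to about 2 mm. A picture is of the moment at which its call begins: read the wrist's pose just before it. camera_model takes no time and is no camera call.
- robot.close_job(): hands the job in; it is judged then, once.
The state is a dict: "time_s": time; "joint_positions": joint angles; "qd": joint speeds; "effort": joint torques, N m; "position": TCP position; "eef_rot": TCP orientation; "force": force on the tool from outside, world axes, zero at the start; "torque": the same for the moment, N m; "gripper_width": finger opening in m; "gripper_force": force on a finger pad.
Only numpy, scipy, OpenCV 4.12 (cv2) and the standard library are available. Lean on these libraries where they do the work, as an engineer would, in place of code of your own. Each camera call takes 0.05 s, during which the arm holds its last target. There are 200 camera calls.

### The job

Put the coffee things away. Two of the three identical lidded canisters are full and one is empty: lift each to feel which it is; stand the full ones, lids on, and any red tins in the wooden rack, each pushed back until it comes up against the back rail, and stand the empty one on the steel draining tray, take off its lid and lay the lid on the tray beside it. Then scrub it inside with the brush, three gentle strokes down until you feel the bottom, drawing the head up past half way to the rim in between; put the brush back head down in its crock, leave the canister open to dry and leave everything else alone.

Things in the scene. Friction and masses are not known exactly. Their poses are not given: they have to be found in the camera images.
- canister_1: one of three identical white enamelled canisters with a blue band, 66 mm across, 110 mm tall, 58 mm wide inside, inner floor 5 mm up; origin: centre of its underside, z up. One is empty: about 200 g with its lid; the full ones (a loose sealed pack of coffee inside) are 500 to 710 g. Closed, the knob's top is 136 mm up. Grip the wall from above, about 95 mm up
- canister_2: one of three identical white enamelled canisters with a blue band, 66 mm across, 110 mm tall, 58 mm wide inside, inner floor 5 mm up; origin: centre of its underside, z up. One is empty: about 200 g with its lid; the full ones (a loose sealed pack of coffee inside) are 500 to 710 g. Closed, the knob's top is 136 mm up. Grip the wall from above, about 95 mm up
- canister_3: one of three identical white enamelled canisters with a blue band, 66 mm across, 110 mm tall, 58 mm wide inside, inner floor 5 mm up; origin: centre of its underside, z up. One is empty: about 200 g with its lid; the full ones (a loose sealed pack of coffee inside) are 500 to 710 g. Closed, the knob's top is 136 mm up. Grip the wall from above, about 95 mm up
- lid_1: the loose wooden lid that starts on canister_1. Origin: centre of the plug's underside, z up through the knob. Plug 53 mm across, 8 mm deep; disc 63 mm across, 8 to 14 mm up; knob 22 mm across, 14 to 34 mm up. Closed, its origin is 102 mm above the canister's. It just lifts off; 40 g
- lid_2: the loose wooden lid that starts on canister_2. Origin: centre of the plug's underside, z up through the knob. Plug 53 mm across, 8 mm deep; disc 63 mm across, 8 to 14 mm up; knob 22 mm across, 14 to 34 mm up. Closed, its origin is 102 mm above the canister's. It just lifts off; 40 g
- lid_3: the loose wooden lid that starts on canister_3. Origin: centre of the plug's underside, z up through the knob. Plug 53 mm across, 8 mm deep; disc 63 mm across, 8 to 14 mm up; knob 22 mm across, 14 to 34 mm up. Closed, its origin is 102 mm above the canister's. It just lifts off; 40 g
- tin_1: a red tin of coffee with a paper label (null: absent; one to three are there), 56 mm across, 80 mm tall, about 320 g; origin: centre of its underside. Grip the wall from above, about 75 mm up
- tin_2: a red tin of coffee with a paper label (null: absent; one to three are there), 56 mm across, 80 mm tall, about 320 g; origin: centre of its underside. Grip the wall from above, about 75 mm up
- tin_3: a red tin of coffee with a paper label (null: absent; one to three are there), 56 mm across, 80 mm tall, about 320 g; origin: centre of its underside. Grip the wall from above, about 75 mm up
- rack: fixed wooden storage rack, 110 mm deep (x), 400 mm wide (y), open in front (-x) and above; origin: centre of its underside. Base 10 mm thick. Back rail on its +x side (away from the robot), 45 mm high, inner face at x = 43 mm: against it the middle of a canister is at x = 10 mm, of a tin at x = 15 mm. End cheeks 45 mm high, inner faces at y = +-190 mm. Starts empty
- drainer: fixed stainless steel draining tray, 300 mm (x) by 260 mm (y); origin: centre of its underside. Its floor is 4 mm above the worktop, with a rim 8 mm wide and 14 mm high. An upturned glass stands on it
- crock: fixed blue crock for the brush, 80 mm across, 100 mm tall, opening 70 mm wide, inner floor 6 mm up; origin: centre of its underside
- brush: loose bottle brush, 218 mm long, 90 g, standing head down in the crock. Origin: middle of the head's lower end, z up the handle. Head 44 mm across, 76 mm long, its lowest 23 mm an end tuft that gives about 1.4 mm per N, up to 14 mm; then an 8 mm stem, then a blue handle 18 mm across from 110 to 206 mm, with a 24 mm ball at its end. Grip the handle about 180 mm up
- brush_tip (a point): the middle of the lower end of the tuft: the brush's origin while the tuft is not pressed in
- glass: bystander: upturned green glass on the draining tray, 64 mm across, 105 mm tall; origin: underside
- mill: bystander: dark wooden pepper mill, 52 mm across, 170 mm tall; origin: underside
- mug: bystander: white mug, 80 mm across, 90 mm tall, handle at its +y; origin: underside
- soap: bystander: green washing-up bottle, 64 mm across, 200 mm tall; origin: underside
- bowl: bystander: blue bowl, 130 mm across, 55 mm tall; origin: underside
- jar: bystander: amber jar, 70 mm across, 110 mm tall; origin: underside

How it is judged:
By the outcome, as a careful person would: the job done as asked, in the order asked, and still so for the second after the job is handed in, with the robot touching nothing.
Of tin_1, tin_2, tin_3 only 1 to 3 are there at a start; the rules pass over those that are not, and their reading is None.
At some moment in a run one of canister_1, canister_2, canister_3 may be knocked a few centimetres aside while the robot is not near it.
It also fails if it takes over 210 s, if anything falls off the work surface, if the arm or the gripper's body presses on something with over 40 N, if the wrist force passes 120 N, or if a joint passes its speed limit or range.

## Working session

There is one attempt and no reset: what is moved stays moved. The work goes in short steps, Python scripts to look and compute and a tool call to move; the robot and the scene stay as the last step left them, time stands still between calls to the robot, and variables do not carry over. Pictures are saved under pics/ and viewed, at most 14 in all, crops included, and the job is handed in when it is done.

Besides the shell and the picture viewer there is one more tool, called after ">>>" as a command line: name --argument value ..., lists and objects as JSON in quotes. play_rows: Moves the arm, as the interface text tells. Its arguments: {"type":"object","properties":{"commands":{"type":"array","items":{"type":"array"}},"grip_force":{"type":"number"}},"required":["commands"]}

```bash
mkdir -p pics; cat > h.py <<'E'
import numpy as np, cv2
from bench import robot
def ray(cam,u,v,z):
    m=robot.camera_model(cam) if isinstance(cam,str) else cam
    K,R,t=np.array(m['mtx']),np.array(m['R']),np.array(m['t']).ravel()
    C=-R.T@t; d=R.T@np.linalg.solve(K,[u,v,1.])
    return C+d*(z-C[2])/d[2]
E
python3 - <<'E'
from h import *
for c in ("top","scene"):
    cv2.imwrite(f"pics/{c}0.png",robot.snapshot(c))
    m=robot.camera_model(c);R=np.array(m['R']);print(c,np.array(m['mtx']).tolist(),(-R.T@np.array(m['t']).ravel()).round(3),R.round(3).tolist())
print(robot.camera_model("wrist"));print(robot.read_state(), robot.nose_length)
E
```

```text
top [[616.5228947934016, 0.0, 318.54545877333936], [0.0, 616.5228947934016, 239.32750988699812], [0.0, 0.0, 1.0]] [ 0.331 -0.047  1.425] [[-0.005, -1.0, -0.003], [-0.988, 0.005, -0.152], [0.152, 0.003, -0.988]]
scene [[501.78986354624385, 0.0, 324.16626527218386], [0.0, 501.78986354624385, 238.00104867626843], [0.0, 0.0, 1.0]] [0.982 0.635 0.811] [[-0.842, 0.539, 0.021], [0.344, 0.567, -0.748], [-0.416, -0.623, -0.663]]
{'mtx': array([[408.92561028,   0.        , 313.06475953],
       [  0.        , 408.92561028, 241.63246874],
       [  0.        ,   0.        ,   1.        ]]), 'tool_from_camera': array([[-1.69676558e-03, -9.54237162e-01, -2.99046083e-01,
         7.64596606e-02],
       [ 9.99998241e-01, -1.38007980e-03, -1.27016934e-03,
         4.28205858e-04],
       [ 7.99335325e-04, -2.99047713e-01,  9.54237825e-01,
        -1.18633668e-01],
       [ 0.00000000e+00,  0.00000000e+00,  0.00000000e+00,
         1.00000000e+00]])}
{'time_s': 0.1, 'joint_positions': array([-1.25600050e+00,  2.13277980e-01, -3.49807187e-02,  1.32350426e+00,
        3.08919018e-05,  1.57077608e+00]), 'qd': array([ 0.00083898, -0.00082621,  0.00291341,  0.00050956,  0.00047793,
        0.0022634 ]), 'effort': array([ 8.30285135e-04, -6.87247109e+01,  4.87804985e+01,  1.21499039e-02,
        1.11336531e-04,  2.84594552e-05]), 'position': array([ 0.15473298, -0.4751607 ,  0.25588632]), 'eef_rot': array([-3.14062602e+00, -3.09114571e-05,  3.14816040e-01]), 'force': array([ 0.42803507,  0.85519606, -0.49778509]), 'torque': array([-0.01524705, -0.01535587,  0.00117831]), 'gripper_force': 0.0, 'gripper_width': 0.08566297529777829} 0.025
```

View pics/top0.png

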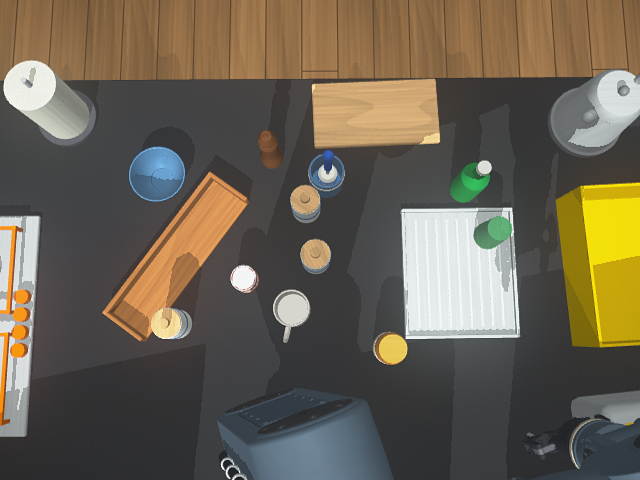

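View pics/scene0.png

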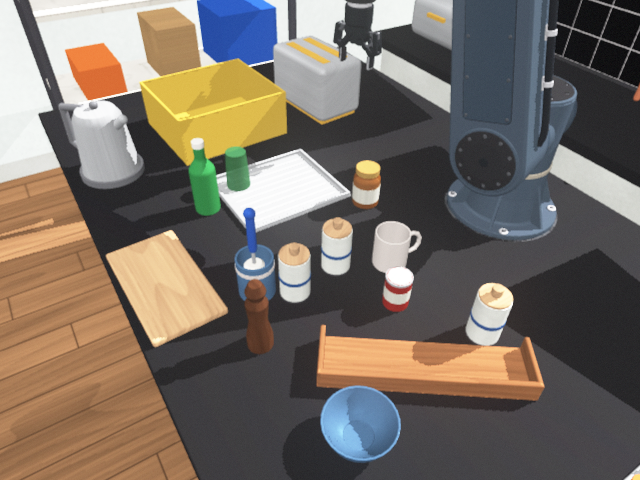

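The top view shows the lids at (305,198), (315,251) and (168,321), a tin at (244,278) and the mug at (291,308). The crock is at (326,172), the glass at (492,232), the jar at (390,348), and the rack runs diagonally from about (215,180) to (130,330). The tall rail is on the side away from the robot. I'll zoom in for accuracy.

```bash
python3 - <<'E'
from h import *
a=cv2.imread("pics/top0.png")[135:365,95:365]
cv2.imwrite("pics/crop0.png",cv2.resize(a,None,fx=2.6,fy=2.6,interpolation=cv2.INTER_CUBIC))
E
```

```text
(no output)
```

View pics/crop0.png

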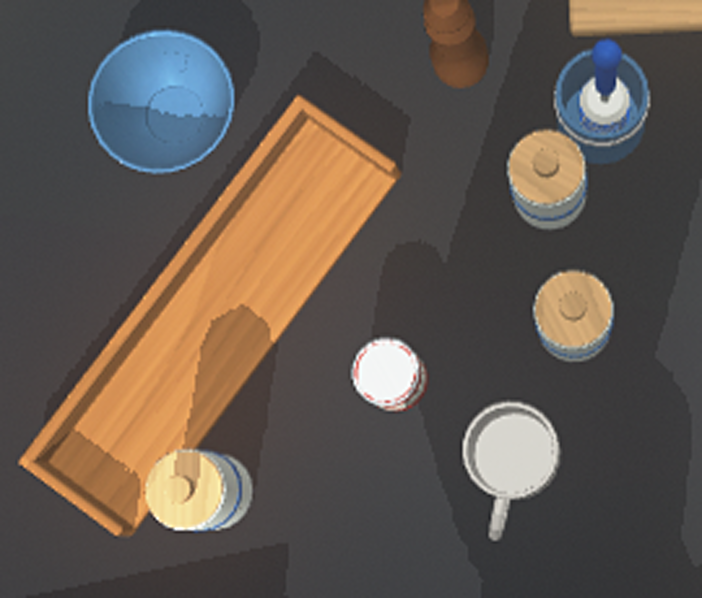

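```bash
python3 - <<'E'
from h import *
def c(x,y,z): return ray("top",95+x/2.6-.3,135+y/2.6-.3,z)[:2]
for n,p in dict(A=(546,169,.116),B=(573,309,.116),C=(185,490,.116),Ak=(546,162,.136),Bk=(573,303,.136),Ck=(180,487,.136),tin=(386,372,.08),mug=(511,450,.09),crock=(602,98,.1),ball=(606,50,.21),bowl=(161,101,.055)).items(): print(n,c(*p).round(4))
P=np.array([c(*p,.045) for p in [(298,97),(22,462),(125,537),(400,177)]]);print(P.round(4))
for i in range(4): print(np.linalg.norm(P[i]-P[i-1]).round(4))
ctr=P.mean(0); d=P[0]-P[1]+P[3]-P[2]; print("rack",ctr,np.degrees(np.arctan2(d[1],d[0])))
for n,p in dict(dTL=(402,209,.014),dTR=(511,207,.014),dBR=(519,338,.014),dBL=(405,338,.014),jar=(390,348,.11),glass=(497,227,.105),glassb=(488,240,.0)).items(): print(n,ray("top",*p)[:2].round(4))
E
```

```text
A [ 0.6197 -0.0141]
B [ 0.5018 -0.0362]
C [0.3558 0.2786]
Ak [ 0.6212 -0.0147]
Bk [ 0.5041 -0.0364]
Ck [0.3578 0.2777]
tin [0.454  0.1216]
mug [0.3878 0.0159]
crock [ 0.6847 -0.0615]
ball [ 0.694  -0.0637]
bowl [0.6963 0.326 ]
[[0.7019 0.2074]
 [0.3816 0.4368]
 [0.3178 0.3461]
 [0.6289 0.116 ]]
0.1169
0.3939
0.1109
0.3869
rack [0.50754238 0.27655216] -36.03910708247801
dTL [ 0.6188 -0.2384]
dTR [ 0.6221 -0.4925]
dBR [ 0.3205 -0.4948]
dBL [ 0.3218 -0.2376]
jar [ 0.3018 -0.1926]
glass [ 0.5592 -0.4311]
glassb [ 0.5467 -0.4392]
```

>>> play_rows --commands '[[[0, 0, 0.117], [0.77, 0.98, 0], -1], [[0, 0, 0.117], [0.77, 0.98, 0], -1], [[0, 0, 0.117], [0.77, 0.98, 0], -1], [[0, 0, 0.117], [0.77, 0.98, 0], -1], [[0, 0, 0.117], [0.77, 0.98, 0], -1], [[0, 0, 0.117], [0.77, 0.98, 0], -1], [[0, 0, 0.117], [0.77, 0.98, 0], -1], [[0, 0, 0.117], [0.77, 0.98, 0], -1], [[0, 0, 0.117], [0.77, 0.98, 0], -1], [[0, 0, 0.117], [0.77, 0.98, 0], -1], [[0, 0, 0.117], [0.77, 0.98, 0], -1], [[0, 0, 0.117], [0.77, 0.98, 0], -1]]' --grip_force 40

```text
time_s: 1.6
position: [0.3862, -0.1805, 0.2561]
eef_rot: [-3.142, -0.0, 2.526]
force: [0.0, -0.5, -0.0]
gripper_width: 0.0856
gripper_force: 0.0
```

>>> play_rows --commands '[[[0, 0, 0], [0.78, 0.96, 0], -1], [[0, 0, 0], [0.78, 0.96, 0], -1], [[0, 0, 0], [0.78, 0.96, 0], -1], [[0, 0, 0], [0.78, 0.96, 0], -1], [[0, 0, 0], [0.78, 0.96, 0], -1], [[0, 0, 0], [0.78, 0.96, 0], -1], [[0, 0, 0], [0, 0, 0], -1], [[0, 0, 0], [0, 0, 0], -1]]'

```text
time_s: 2.6
position: [0.5024, -0.0376, 0.2561]
eef_rot: [-3.141, -0.0, 2.52]
force: [0.6, -0.3, 0.3]
gripper_width: 0.0859
gripper_force: 0.0
```

```bash
python3 - <<'E'
from h import *
s=robot.read_state();print(s['position'],s['eef_rot'],s['joint_positions'],s['force'])
cv2.imwrite("pics/w1.png",robot.snapshot("wrist"))
cv2.imwrite("pics/s1.png",robot.snapshot("scene"))
E
```

```text
[ 0.50243559 -0.03762261  0.25606493] [-3.14108579e+00 -4.92827246e-04  2.52041588e+00] [-7.46389612e-02  2.21533258e-01 -2.40975276e-02  1.32585001e+00
 -1.76888892e-04  5.46537749e-01] [ 0.55429415 -0.26425802  0.28015588]
```

View pics/w1.png

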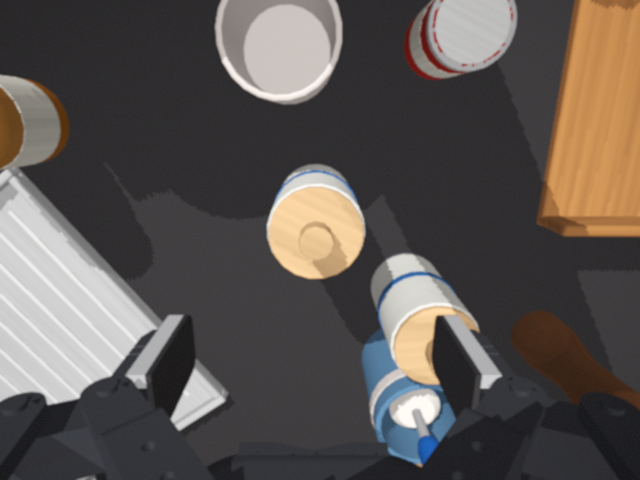

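The wrist view shows one canister with its knob at (316,240) and disc centre at about (316,230), another at (435,345), and the tin at upper right. I'll cast rays onto those heights.

```bash
cat >> h.py <<'E'
from scipy.spatial.transform import Rotation as Ro
def wcam(s=None):
    s=s or robot.read_state(); m=robot.camera_model("wrist")
    T=np.eye(4);T[:3,:3]=Ro.from_euler('xyz',s['eef_rot']).as_matrix();T[:3,3]=s['position']
    W=np.linalg.inv(T@np.array(m['tool_from_camera']))
    return dict(mtx=m['mtx'],R=W[:3,:3],t=W[:3,3])
E
python3 - <<'E'
from h import *
w=wcam()
for n,p in dict(B=(316,231,.116),Bk=(316,239,.136),A=(434,345,.116),tin=(473,27,.08),mug=(279,44,.09)).items(): print(n,ray(w,*p)[:2].round(4))
E
```

```text
B [ 0.5013 -0.0352]
Bk [ 0.5008 -0.0349]
A [ 0.6203 -0.0159]
tin [0.4574 0.122 ]
mug [0.3935 0.0134]
```

>>> play_rows --commands '[[[0, 0, 0], [0, 0.05, -0.9], -1], [[0, 0, 0], [0, 0, -0.9], -1], [[0, 0, 0], [0, 0, -0.9], -1], [[0, 0, 0], [0, 0, -0.9], -1], [[0, 0, 0], [0, 0, -0.9], -1], [[0, 0, 0], [0, 0, -0.9], -1], [[0, 0, 0], [0, 0, -0.8], -1], [[0, 0, 0], [0, 0, 0], 1], [[0, 0, 0], [0, 0, 0], 1], [[0, 0, 0], [0, 0, 0], 1], [[0, 0, 0], [0, 0, 0], 1], [[0, 0, 0], [0, 0, 0], 1]]' --grip_force 40

```text
time_s: 4.2
position: [0.503, -0.0362, 0.1016]
eef_rot: [3.141, 0.0, 2.52]
force: [1.3, -1.1, 0.3]
gripper_width: 0.0637
gripper_force: 44.8
```

>>> play_rows --commands '[[[0, 0, 0], [0, 0, 0], 1], [[0, 0, 0], [0, 0, 0.4], 1], [[0, 0, 0], [0, 0, 0.8], 1], [[0, 0, 0], [0, 0, 0.8], 1], [[0, 0, 0], [0, 0, 0.4], 1], [[0, 0, 0], [0, 0, 0], 1], [[0, 0, 0], [0, 0, 0], 1], [[0, 0, 0], [0, 0, 0], 1]]'

```text
time_s: 5.2
position: [0.5024, -0.0361, 0.1606]
eef_rot: [-3.141, -0.001, 2.52]
force: [-0.1, -0.0, -2.8]
gripper_width: 0.0637
gripper_force: 44.8
```

```bash
python3 - <<'E'
from h import *
s=robot.read_state();print(s['position'],s['force'],s['gripper_width'])
E
```

```text
[ 0.50242553 -0.03612455  0.16063804] [-0.11669463 -0.01600935 -2.82914242] 0.06373711194079601
```

>>> play_rows --commands '[[[0, 0, 0], [0, 0, 0.2], 1], [[0, 0, 0], [0, 0, 0], 1], [[0, 0, 0], [0, 0, 0], 1], [[0, 0, 0], [0, 0, 0], 1]]'

```text
time_s: 5.7
position: [0.5028, -0.0362, 0.1662]
eef_rot: [-3.142, -0.0, 2.52]
force: [0.2, 0.2, -1.7]
gripper_width: 0.064
gripper_force: 44.8
```

>>> play_rows --commands '[[[0, 0, 0], [0, 0, 0], 1], [[0, 0, 0], [0, 0, 0], 1]]'

```text
time_s: 5.95
position: [0.5028, -0.0362, 0.1663]
eef_rot: [-3.142, -0.0, 2.52]
force: [0.6, -0.8, -2.3]
gripper_width: 0.0639
gripper_force: 44.8
```

Canister B is the empty one (about 2.2 N). I'll set it back down and rack the full ones first.

>>> play_rows --commands '[[[0, 0, 0], [0, 0, -0.7], 1], [[0, 0, 0], [0, 0, -0.7], 1], [[0, 0, 0], [0, 0, -0.6], 1], [[0, 0, 0], [0, 0, -0.4], 1], [[0, 0, 0], [0, 0, -0.16], 1], [[0, 0, 0], [0, 0, 0], 1], [[0, 0, 0], [0, 0, 0], -1], [[0, 0, 0], [0, 0, 0], -1], [[0, 0, 0], [0, 0, 0], -1], [[0, 0, 0], [0, 0, 0], -1], [[0, 0, 0], [0, 0, 0.4], -1], [[0, 0, 0], [0, 0, 1], -1]]'

```text
time_s: 7.45
position: [0.5022, -0.0361, 0.1375]
eef_rot: [-3.141, -0.001, 2.52]
force: [0.5, -0.2, 0.2]
gripper_width: 0.0851
gripper_force: 0.0
```

>>> play_rows --commands '[[[0, 0, 0], [0, 0, 1], -1], [[0, 0, 0], [0, 0, 1], -1], [[0, 0, 0], [0, 0, 1], -1], [[0, 0, 0], [0, 0, 1], -1], [[0, 0, 0], [0.94, 0.17, 0.8], -1], [[0, 0, 0], [0.94, 0.17, 0], -1], [[0, 0, 0], [0.94, 0.17, 0], -1], [[0, 0, 0], [0.94, 0.17, 0], -1], [[0, 0, 0], [0.94, 0.17, 0], -1], [[0, 0, 0], [0, 0, 0], -1], [[0, 0, 0], [0, 0, 0], -1]]'

```text
time_s: 8.82
position: [0.6199, -0.015, 0.2576]
eef_rot: [-3.142, -0.0, 2.52]
force: [-0.7, -0.1, 0.7]
gripper_width: 0.0856
gripper_force: 0.0
```

```bash
python3 - <<'E'
from h import *
s=robot.read_state();print(s['position'],s['eef_rot'],s['force'])
cv2.imwrite("pics/w2.png",robot.snapshot("wrist"))
E
```

```text
[ 0.61987633 -0.0149785   0.25763932] [-3.14154669e+00 -3.65051821e-05  2.52022444e+00] [-0.6871185 -0.0861012  0.7459163]
```

View pics/w2.png

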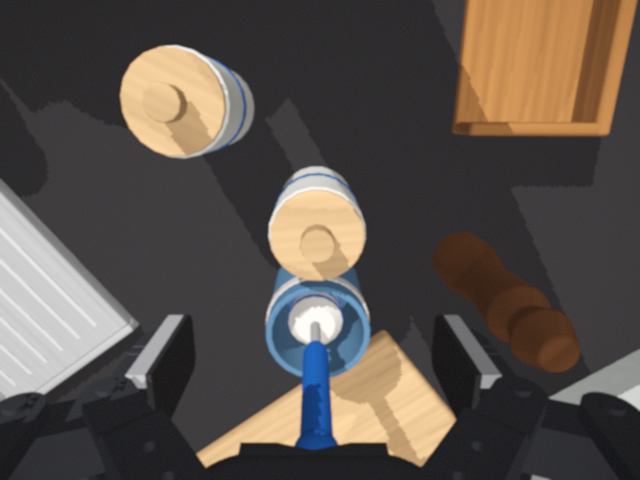

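Canister A is centred at (317,232), the crock and brush are below it, the mill is at right, and B is at (185,100).

```bash
python3 - <<'E'
from h import *
w=wcam()
for n,p in dict(A=(317,232,.116),B=(173,102,.116),Bk=(164,102,.136),mill=(462,260,.01),millt=(552,342,.17),crock=(317,320,.1),ball=(316,442,.205),rackL=(455,128,.045),rackR=(608,128,.045)).items(): print(n,ray(w,*p)[:2].round(4))
E
```

```text
A [ 0.62   -0.0123]
B [ 0.5031 -0.0354]
Bk [ 0.5044 -0.0346]
mill [0.7484 0.0668]
millt [0.739  0.0674]
crock [ 0.6799 -0.0549]
ball [ 0.6906 -0.0644]
rackL [0.6311 0.113 ]
rackR [0.7009 0.2101]
```

>>> play_rows --commands '[[[0, 0, 0], [0, 0, -0.9], -1], [[0, 0, 0], [0, 0, -0.9], -1], [[0, 0, 0], [0, 0, -0.9], -1], [[0, 0, 0], [0, 0, -0.9], -1], [[0, 0, 0], [0, 0, -0.9], -1], [[0, 0, 0], [0, 0, -0.9], -1], [[0, 0, 0], [0, 0, -0.84], -1], [[0, 0, 0], [0, 0, 0], 1], [[0, 0, 0], [0, 0, 0], 1], [[0, 0, 0], [0, 0, 0], 1], [[0, 0, 0], [0, 0, 0], 1], [[0, 0, 0], [0, 0, 0], 1]]' --grip_force 45

```text
time_s: 10.38
position: [0.6205, -0.015, 0.1018]
eef_rot: [3.141, 0.001, 2.52]
force: [-0.6, -0.7, 2.3]
gripper_width: 0.065
gripper_force: 52.2
```

>>> play_rows --commands '[[[0, 0, 0], [0, 0, 0], 1], [[0, 0, 0], [0, 0, 0.4], 1], [[0, 0, 0], [0, 0, 0.8], 1], [[0, 0, 0], [0, 0, 0.8], 1], [[0, 0, 0], [0, 0, 0.4], 1], [[0, 0, 0], [0, 0, 0], 1], [[0, 0, 0], [0, 0, 0], 1], [[0, 0, 0], [0, 0, 0], 1]]'

```text
time_s: 11.38
position: [0.6199, -0.0149, 0.1605]
eef_rot: [-3.141, -0.001, 2.52]
force: [-0.9, 0.1, -6.2]
gripper_width: 0.0651
gripper_force: 52.0
```

Canister A is full (6.2 N), so it goes to the rack, towards the -y end.

>>> play_rows --commands '[[[0, 0, 0], [0, 0, 0.8], 1], [[0, 0, 0], [-0.06, 0.9, 0], 1], [[0, 0, 0], [-0.06, 0.9, 0], 1], [[0, 0, 0], [-0.06, 0.9, 0], 1], [[0, 0, 0], [-0.06, 0.9, 0], 1], [[0, 0, 0], [-0.06, 0.9, 0], 1], [[0, 0, 0], [-0.06, 0.9, 0], 1], [[0, 0, 0], [-0.06, 0.9, 0], 1], [[0, 0, 0], [-0.06, 0.9, 0], 1], [[0, 0, 0], [-0.06, 0.9, 0], 1], [[0, 0, 0], [0, 0, 0], 1], [[0, 0, 0], [0, 0, 0], 1]]'

```text
time_s: 12.88
position: [0.6068, 0.1878, 0.1813]
eef_rot: [-3.141, 0.0, 2.52]
force: [-0.5, -0.7, -6.4]
gripper_width: 0.0649
gripper_force: 53.7
```

>>> play_rows --commands '[[[0, 0, 0], [0, 0, -0.7], 1], [[0, 0, 0], [0, 0, -0.7], 1], [[0, 0, 0], [0, 0, -0.6], 1], [[0, 0, 0], [0, 0, -0.4], 1], [[0, 0, 0], [0, 0, -0.2], 1], [[0, 0, 0], [0.12, 0.16, 0], 1], [[0, 0, 0], [0.12, 0.16, 0], 1], [[0, 0, 0], [0.12, 0.16, 0], 1], [[0, 0, 0], [0, 0, 0], 1]]'

```text
time_s: 14.0
position: [0.6161, 0.2001, 0.1164]
eef_rot: [3.141, 0.0, 2.521]
force: [0.0, -0.1, -6.2]
gripper_width: 0.065
gripper_force: 53.7
```

>>> play_rows --commands '[[[0, 0, 0], [0, 0, -0.12], 1], [[0, 0, 0], [0.07, 0.1, 0], 1], [[0, 0, 0], [0.07, 0.1, 0], 1], [[0, 0, 0], [0, 0, 0], 1]]'

```text
time_s: 14.5
position: [0.6195, 0.2048, 0.1133]
eef_rot: [3.142, 0.0, 2.52]
force: [0.4, -1.2, -5.4]
gripper_width: 0.065
gripper_force: 53.7
```

>>> play_rows --commands '[[[0, 0, 0], [0.035, 0.05, 0], 1], [[0, 0, 0], [0, 0, 0], 1]]'

```text
time_s: 14.75
position: [0.6202, 0.2059, 0.1133]
eef_rot: [3.142, -0.0, 2.52]
force: [0.6, -0.1, -6.0]
gripper_width: 0.0647
gripper_force: 53.7
```

>>> play_rows --commands '[[[0, 0, 0], [0.035, 0.05, 0], 1], [[0, 0, 0], [0, 0, 0], 1]]'

```text
time_s: 15.0
position: [0.6211, 0.2072, 0.1133]
eef_rot: [3.142, -0.0, 2.52]
force: [-0.1, 0.4, -5.6]
gripper_width: 0.0649
gripper_force: 53.7
```

>>> play_rows --commands '[[[0, 0, 0], [0.035, 0.05, 0], 1], [[0, 0, 0], [0, 0, 0], 1]]'

```text
time_s: 15.25
position: [0.622, 0.2084, 0.1133]
eef_rot: [3.142, -0.0, 2.52]
force: [0.1, 0.3, -6.0]
gripper_width: 0.0651
gripper_force: 53.7
```

>>> play_rows --commands '[[[0, 0, 0], [0.035, 0.05, 0], 1], [[0, 0, 0], [0, 0, 0], 1]]'

```text
time_s: 15.5
position: [0.6229, 0.2097, 0.1133]
eef_rot: [3.142, 0.0, 2.52]
force: [0.4, 0.6, -6.1]
gripper_width: 0.0652
gripper_force: 53.7
```

>>> play_rows --commands '[[[0, 0, 0], [0.035, 0.05, 0], 1], [[0, 0, 0], [0, 0, 0], 1]]'

```text
time_s: 15.75
position: [0.6235, 0.2107, 0.1132]
eef_rot: [-3.141, -0.0, 2.52]
force: [-2.3, -2.2, -4.2]
gripper_width: 0.0649
gripper_force: 53.7
```

>>> play_rows --commands '[[[0, 0, 0], [0.02, 0.03, -0.05], 1], [[0, 0, 0], [0, 0, -0.05], 1], [[0, 0, 0], [0, 0, 0], 1]]'

```text
time_s: 16.12
position: [0.6239, 0.2109, 0.1116]
eef_rot: [-3.141, 0.001, 2.52]
force: [-6.4, -6.3, 8.7]
gripper_width: 0.065
gripper_force: 54.5
```

>>> play_rows --commands '[[[0, 0, 0], [0, 0, 0], -1], [[0, 0, 0], [0, 0, 0], -1], [[0, 0, 0], [0, 0, 0], -1], [[0, 0, 0], [0, 0, 0], -1], [[0, 0, 0], [0, 0, 0.4], -1], [[0, 0, 0], [0, 0, 1], -1], [[0, 0, 0], [0, 0, 1], -1], [[0, 0, 0], [0, 0, 1], -1], [[0, 0, 0], [0, 0, 1], -1], [[0, 0, 0], [0, 0, 1], -1], [[0, 0, 0], [0, 0, 0.6], -1]]'

```text
time_s: 17.5
position: [0.6244, 0.2117, 0.263]
eef_rot: [3.14, 0.001, 2.52]
force: [-1.0, 0.2, -0.5]
gripper_width: 0.0855
gripper_force: 0.0
```

>>> play_rows --commands '[[[0, 0, 0], [-0.97, 0.25, 0], -1], [[0, 0, 0], [-0.97, 0.25, 0], -1], [[0, 0, 0], [-0.97, 0.25, 0], -1], [[0, 0, 0], [-0.97, 0.25, 0], -1], [[0, 0, 0], [-0.97, 0.25, 0], -1], [[0, 0, 0], [-0.97, 0.25, 0], -1], [[0, 0, 0], [-0.97, 0.25, 0], -1], [[0, 0, 0], [-0.97, 0.25, 0], -1], [[0, 0, 0], [-0.97, 0.25, 0], -1], [[0, 0, 0], [-0.97, 0.25, 0], -1], [[0, 0, 0], [-0.97, 0.25, 0], -1], [[0, 0, 0], [0, 0, 0], -1]]'

```text
time_s: 19.0
position: [0.3565, 0.2807, 0.2618]
eef_rot: [3.14, 0.0, 2.522]
force: [1.1, -0.4, 0.6]
gripper_width: 0.0857
gripper_force: 0.0
```

```bash
python3 - <<'E'
from h import *
s=robot.read_state();print(s['position'],s['eef_rot'],s['force'])
a=robot.snapshot("wrist");b=robot.snapshot("top");c=robot.snapshot("scene")
cv2.imwrite("pics/w3.png",np.hstack([cv2.resize(a,(400,300)),cv2.resize(b,(400,300))]))
cv2.imwrite("pics/w3a.png",a);cv2.imwrite("pics/t3.png",b);cv2.imwrite("pics/s3.png",c)
E
```

```text
[0.35651382 0.28070793 0.26180802] [3.14034196e+00 2.46127750e-04 2.52178206e+00] [ 1.0997862  -0.39220192  0.62659386]
```

View pics/w3.png

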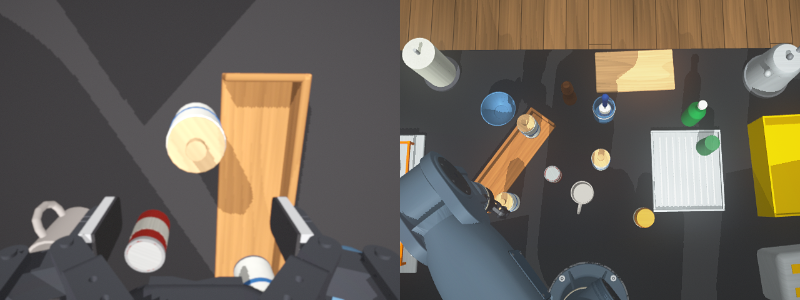

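Wrist: C's disc is at about (312,221) in full-image pixels. From above, A now stands in the rack and B is unmoved at (601,158).

```bash
python3 - <<'E'
from h import *
w=wcam()
for n,p in dict(C=(313,222,.116),Ck=(317,237,.136),tin=(232,411,.08)).items(): print(n,ray(w,*p)[:2].round(4))
E
```

```text
C [0.352  0.2844]
Ck [0.3571 0.2838]
tin [0.4576 0.1205]
```

>>> play_rows --commands '[[[0, 0, 0], [-0.06, 0.1, -0.9], -1], [[0, 0, 0], [0, 0, -0.9], -1], [[0, 0, 0], [0, 0, -0.9], -1], [[0, 0, 0], [0, 0, -0.9], -1], [[0, 0, 0], [0, 0, -0.9], -1], [[0, 0, 0], [0, 0, -0.9], -1], [[0, 0, 0], [0, 0, -1], -1], [[0, 0, 0], [0, 0, 0], 1], [[0, 0, 0], [0, 0, 0], 1], [[0, 0, 0], [0, 0, 0], 1], [[0, 0, 0], [0, 0, 0], 1], [[0, 0, 0], [0, 0, 0], 1]]' --grip_force 45

```text
time_s: 20.65
position: [0.356, 0.2829, 0.101]
eef_rot: [3.141, 0.0, 2.52]
force: [0.1, -0.2, -5.3]
gripper_width: 0.0636
gripper_force: 51.7
```

>>> play_rows --commands '[[[0, 0, 0], [0, 0, 0], 1], [[0, 0, 0], [0, 0, 0.4], 1], [[0, 0, 0], [0, 0, 0.9], 1], [[0, 0, 0], [0, 0, 0.9], 1], [[0, 0, 0], [0, 0, 0.9], 1], [[0, 0, 0], [0, 0, 0], 1], [[0, 0, 0], [0, 0, 0], 1], [[0, 0, 0], [0, 0, 0], 1], [[0, 0, 0], [0, 0, 0], 1]]'

```text
time_s: 21.78
position: [0.3556, 0.2826, 0.1777]
eef_rot: [-3.141, -0.0, 2.52]
force: [0.0, 1.0, -6.0]
gripper_width: 0.0635
gripper_force: 52.2
```

C is full too (6 N). It goes at rack y of about +110 mm.

>>> play_rows --commands '[[[0, 0, 0], [0.76, 0.68, 0], 1], [[0, 0, 0], [0.76, 0.68, 0], 1], [[0, 0, 0], [0.76, 0.66, 0], 1], [[0, 0, 0], [0, 0, 0], 1], [[0, 0, 0], [0, 0, -0.7], 1], [[0, 0, 0], [0, 0, -0.7], 1], [[0, 0, 0], [0, 0, -0.6], 1], [[0, 0, 0], [0, 0, -0.4], 1], [[0, 0, 0], [0, 0, -0.17], 1], [[0, 0, 0], [0.12, 0.16, 0], 1], [[0, 0, 0], [0.12, 0.16, 0], 1], [[0, 0, 0], [0, 0, 0], 1]]'

```text
time_s: 23.28
position: [0.4194, 0.3419, 0.1144]
eef_rot: [3.141, 0.0, 2.52]
force: [0.3, -0.7, -5.7]
gripper_width: 0.0635
gripper_force: 54.0
```

>>> play_rows --commands '[[[0, 0, 0], [0.07, 0.1, 0], 1], [[0, 0, 0], [0.07, 0.1, 0], 1], [[0, 0, 0], [0, 0, 0], 1]]'

```text
time_s: 23.65
position: [0.4226, 0.3465, 0.1141]
eef_rot: [3.142, 0.0, 2.52]
force: [-0.5, -0.2, -6.0]
gripper_width: 0.0639
gripper_force: 54.0
```

>>> play_rows --commands '[[[0, 0, 0], [0.045, 0.065, 0], 1], [[0, 0, 0], [0, 0, 0], 1]]'

```text
time_s: 23.9
position: [0.4236, 0.348, 0.1141]
eef_rot: [3.142, 0.0, 2.52]
force: [-0.7, 0.2, -5.2]
gripper_width: 0.0637
gripper_force: 54.0
```

>>> play_rows --commands '[[[0, 0, 0], [0.05, 0.07, 0], 1], [[0, 0, 0], [0, 0, 0], 1]]'

```text
time_s: 24.15
position: [0.4249, 0.3498, 0.1141]
eef_rot: [3.141, 0.0, 2.52]
force: [0.6, 0.5, -5.4]
gripper_width: 0.0633
gripper_force: 54.0
```

>>> play_rows --commands '[[[0, 0, 0], [0.05, 0.07, 0], 1], [[0, 0, 0], [0, 0, 0], 1]]'

```text
time_s: 24.4
position: [0.4262, 0.3516, 0.1141]
eef_rot: [3.141, -0.0, 2.52]
force: [0.3, -0.2, -6.6]
gripper_width: 0.0636
gripper_force: 54.0
```

>>> play_rows --commands '[[[0, 0, 0], [0.035, 0.05, 0], 1], [[0, 0, 0], [0, 0, 0], 1]]'

```text
time_s: 24.65
position: [0.427, 0.3528, 0.114]
eef_rot: [3.142, 0.0, 2.52]
force: [0.3, -0.5, -5.7]
gripper_width: 0.0642
gripper_force: 54.0
```

>>> play_rows --commands '[[[0, 0, 0], [0.035, 0.05, 0], 1], [[0, 0, 0], [0, 0, 0], 1]]'

```text
time_s: 24.9
position: [0.4279, 0.354, 0.114]
eef_rot: [3.142, 0.0, 2.52]
force: [1.2, -0.3, -6.1]
gripper_width: 0.0637
gripper_force: 54.0
```

>>> play_rows --commands '[[[0, 0, 0], [0.035, 0.05, 0], 1], [[0, 0, 0], [0, 0, 0], 1]]'

```text
time_s: 25.15
position: [0.4285, 0.355, 0.1139]
eef_rot: [-3.141, -0.0, 2.52]
force: [-2.7, -2.6, -4.2]
gripper_width: 0.0635
gripper_force: 54.3
```

>>> play_rows --commands '[[[0, 0, 0], [0.035, 0.05, 0], 1], [[0, 0, 0], [0, 0, 0], 1]]'

```text
time_s: 25.4
position: [0.4286, 0.3553, 0.1137]
eef_rot: [-3.139, -0.0, 2.52]
force: [-5.7, -8.0, -0.6]
gripper_width: 0.0636
gripper_force: 55.0
```

>>> play_rows --commands '[[[0, 0, 0], [0, 0, -0.05], 1], [[0, 0, 0], [0, 0, -0.05], 1], [[0, 0, 0], [0, 0, 0], 1], [[0, 0, 0], [0, 0, 0], -1], [[0, 0, 0], [0, 0, 0], -1], [[0, 0, 0], [0, 0, 0], -1], [[0, 0, 0], [0, 0, 0], -1], [[0, 0, 0], [0, 0, 0.4], -1], [[0, 0, 0], [0, 0, 1], -1], [[0, 0, 0], [0, 0, 1], -1], [[0, 0, 0], [0, 0, 1], -1], [[0, 0, 0], [0, 0, 1], -1]]'

```text
time_s: 26.9
position: [0.4296, 0.3565, 0.2232]
eef_rot: [3.141, 0.0, 2.52]
force: [1.0, -0.5, 0.2]
gripper_width: 0.0856
gripper_force: 0.0
```

>>> play_rows --commands '[[[0, 0, 0], [0, 0, 0.6], -1], [[0, 0, 0], [0.12, -0.94, 0], -1], [[0, 0, 0], [0.12, -0.94, 0], -1], [[0, 0, 0], [0.12, -0.94, 0], -1], [[0, 0, 0], [0.12, -0.94, 0], -1], [[0, 0, 0], [0.12, -0.94, 0], -1], [[0, 0, 0], [0.12, -0.94, 0], -1], [[0, 0, 0], [0.12, -0.94, 0], -1], [[0, 0, 0], [0.12, -0.94, 0], -1], [[0, 0, 0], [0.12, -0.94, 0], -1], [[0, 0, 0], [0.12, -0.94, 0], -1], [[0, 0, 0], [0, 0, 0], -1]]'

```text
time_s: 28.4
position: [0.4591, 0.1195, 0.236]
eef_rot: [-3.141, -0.0, 2.518]
force: [-0.1, 0.3, 0.6]
gripper_width: 0.085
gripper_force: 0.0
```

```bash
python3 - <<'E'
from h import *
s=robot.read_state();print(s['position'],s['eef_rot'],s['force'])
a=robot.snapshot("wrist");c=robot.snapshot("scene")
cv2.imwrite("pics/w4.png",np.hstack([cv2.resize(a,(400,300)),cv2.resize(c,(400,300))]))
E
```

```text
[0.4591091  0.1195348  0.23602257] [-3.14063390e+00 -4.24082184e-04  2.51779114e+00] [-0.06743503  0.30407228  0.55468673]
```

View pics/w4.png

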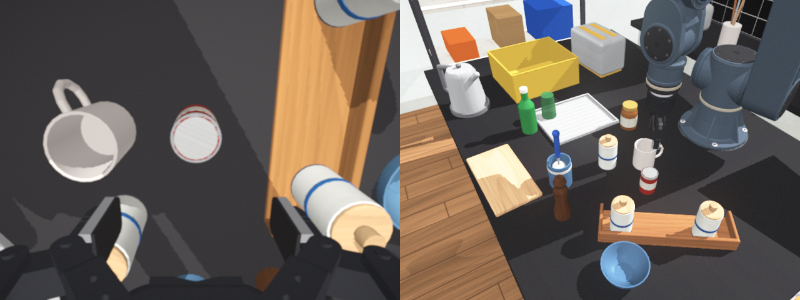

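Both full canisters stand against the rail. The tin's top is at (313,222) in the wrist image.

```bash
python3 - <<'E'
from h import *
w=wcam()
for p in [(313,222,.08),(102*1.6,148*1.6,.09),(338*1.6,223*1.6,.116)]: print(ray(w,*p)[:2].round(4))
E
```

```text
[0.4553 0.1234]
[0.4024 0.0367]
[0.6126 0.1983]
```

>>> play_rows --commands '[[[0, 0, 0], [-0.04, 0.06, -0.9], -1], [[0, 0, 0], [0, 0, -0.9], -1], [[0, 0, 0], [0, 0, -0.9], -1], [[0, 0, 0], [0, 0, -0.9], -1], [[0, 0, 0], [0, 0, -0.9], -1], [[0, 0, 0], [0, 0, -0.9], -1], [[0, 0, 0], [0, 0, -0.8], -1], [[0, 0, 0], [0, 0, 0], 1], [[0, 0, 0], [0, 0, 0], 1], [[0, 0, 0], [0, 0, 0], 1], [[0, 0, 0], [0, 0, 0], 1], [[0, 0, 0], [0, 0, 0], 1]]' --grip_force 40

```text
time_s: 30.0
position: [0.459, 0.1231, 0.0822]
eef_rot: [3.141, 0.001, 2.52]
force: [-2.9, -1.0, 7.7]
gripper_width: 0.0546
gripper_force: 43.2
```

>>> play_rows --commands '[[[0, 0, 0], [0, 0, 0], 1], [[0, 0, 0], [0, 0, 0], 1], [[0, 0, 0], [0, 0, 0.4], 1], [[0, 0, 0], [0, 0, 0.9], 1], [[0, 0, 0], [0, 0, 0.9], 1], [[0, 0, 0], [0, 0, 0.9], 1], [[0, 0, 0], [0, 0, 0], 1], [[0, 0, 0], [0, 0, 0], 1]]'

```text
time_s: 31.0
position: [0.4583, 0.1229, 0.1584]
eef_rot: [-3.141, -0.0, 2.52]
force: [-0.1, 1.3, -3.9]
gripper_width: 0.0547
gripper_force: 43.2
```

>>> play_rows --commands '[[[0, 0, 0], [0.36, 0.96, 0], 1], [[0, 0, 0], [0.36, 0.96, 0], 1], [[0, 0, 0], [0.36, 0.96, 0], 1], [[0, 0, 0], [0.36, 0.96, 0], 1], [[0, 0, 0], [0.36, 0.96, 0], 1], [[0, 0, 0], [0.36, 0.96, 0], 1], [[0, 0, 0], [0, 0, 0], 1], [[0, 0, 0], [0, 0, -0.7], 1], [[0, 0, 0], [0, 0, -0.7], 1], [[0, 0, 0], [0, 0, -0.6], 1], [[0, 0, 0], [0, 0, -0.4], 1], [[0, 0, 0], [0, 0, -0.16], 1]]'

```text
time_s: 32.5
position: [0.5123, 0.2667, 0.0944]
eef_rot: [-3.141, -0.0, 2.52]
force: [-0.1, 0.4, -3.9]
gripper_width: 0.0549
gripper_force: 43.4
```

>>> play_rows --commands '[[[0, 0, 0], [0.12, 0.16, 0], 1], [[0, 0, 0], [0.12, 0.16, 0], 1], [[0, 0, 0], [0.12, 0.16, 0], 1], [[0, 0, 0], [0.06, 0.08, 0], 1], [[0, 0, 0], [0, 0, 0], 1]]'

```text
time_s: 33.12
position: [0.5232, 0.2811, 0.095]
eef_rot: [3.142, 0.0, 2.52]
force: [0.2, -0.3, -2.9]
gripper_width: 0.0545
gripper_force: 43.4
```

>>> play_rows --commands '[[[0, 0, 0], [0.05, 0.07, 0], 1], [[0, 0, 0], [0, 0, 0], 1]]'

```text
time_s: 33.38
position: [0.5244, 0.2827, 0.0951]
eef_rot: [3.142, 0.0, 2.52]
force: [-0.5, 0.2, -2.2]
gripper_width: 0.055
gripper_force: 43.4
```

>>> play_rows --commands '[[[0, 0, 0], [0.05, 0.07, 0], 1], [[0, 0, 0], [0, 0, 0], 1]]'

```text
time_s: 33.62
position: [0.5257, 0.2845, 0.0951]
eef_rot: [3.141, 0.0, 2.52]
force: [0.3, -0.1, -3.3]
gripper_width: 0.0545
gripper_force: 43.4
```

>>> play_rows --commands '[[[0, 0, 0], [0.035, 0.05, 0], 1], [[0, 0, 0], [0, 0, 0], 1]]'

```text
time_s: 33.88
position: [0.5265, 0.2858, 0.0951]
eef_rot: [3.142, -0.0, 2.52]
force: [0.0, -0.3, -2.1]
gripper_width: 0.0545
gripper_force: 43.4
```

>>> play_rows --commands '[[[0, 0, 0], [0.035, 0.05, 0], 1], [[0, 0, 0], [0, 0, 0], 1]]'

```text
time_s: 34.12
position: [0.5274, 0.287, 0.0951]
eef_rot: [3.142, 0.0, 2.52]
force: [-0.4, -0.4, -3.5]
gripper_width: 0.0545
gripper_force: 43.4
```

>>> play_rows --commands '[[[0, 0, 0], [0.035, 0.05, 0], 1], [[0, 0, 0], [0, 0, 0], 1]]'

```text
time_s: 34.38
position: [0.5283, 0.2883, 0.0951]
eef_rot: [3.141, 0.0, 2.52]
force: [0.2, -0.1, -2.7]
gripper_width: 0.0546
gripper_force: 43.4
```

>>> play_rows --commands '[[[0, 0, 0], [0.035, 0.05, 0], 1], [[0, 0, 0], [0, 0, 0], 1]]'

```text
time_s: 34.62
position: [0.5291, 0.2895, 0.095]
eef_rot: [-3.141, 0.0, 2.52]
force: [-0.3, -0.3, -3.0]
gripper_width: 0.0547
gripper_force: 43.4
```

>>> play_rows --commands '[[[0, 0, 0], [0.035, 0.05, 0], 1], [[0, 0, 0], [0, 0, 0], 1]]'

```text
time_s: 34.88
position: [0.5293, 0.2899, 0.0949]
eef_rot: [-3.14, 0.0, 2.52]
force: [-4.5, -6.9, 1.6]
gripper_width: 0.0548
gripper_force: 44.2
```

>>> play_rows --commands '[[[0, 0, 0], [0, 0, -0.06], 1], [[0, 0, 0], [0, 0, -0.05], 1], [[0, 0, 0], [0, 0, 0], 1], [[0, 0, 0], [0, 0, 0], -1], [[0, 0, 0], [0, 0, 0], -1], [[0, 0, 0], [0, 0, 0], -1], [[0, 0, 0], [0, 0, 0], -1], [[0, 0, 0], [0, 0, 0.4], -1], [[0, 0, 0], [0, 0, 1], -1], [[0, 0, 0], [0, 0, 1], -1], [[0, 0, 0], [0, 0, 1], -1], [[0, 0, 0], [0, 0, 1], -1]]'

```text
time_s: 36.38
position: [0.5299, 0.2907, 0.2039]
eef_rot: [3.141, 0.0, 2.52]
force: [0.9, -0.4, -0.9]
gripper_width: 0.0856
gripper_force: 0.0
```

>>> play_rows --commands '[[[0, 0, 0], [0, 0, 1], -1], [[0, 0, 0], [0, 0, 0.8], -1], [[0, 0, 0], [-0.07, -1, 0], -1], [[0, 0, 0], [-0.07, -1, 0], -1], [[0, 0, 0], [-0.07, -1, 0], -1], [[0, 0, 0], [-0.07, -1, 0], -1], [[0, 0, 0], [-0.07, -1, 0], -1], [[0, 0, 0], [-0.07, -1, 0], -1], [[0, 0, 0], [-0.07, -1, 0], -1], [[0, 0, 0], [-0.07, -1, 0], -1], [[0, 0, 0], [-0.07, -1, 0], -1], [[0, 0, 0], [-0.07, -1, 0], -1]]'

```text
time_s: 37.88
position: [0.5124, 0.0399, 0.2481]
eef_rot: [3.141, 0.001, 2.52]
force: [0.8, -0.3, -0.0]
gripper_width: 0.0856
gripper_force: 0.0
```

>>> play_rows --commands '[[[0, 0, 0], [-0.11, -1, 0], -1], [[0, 0, 0], [-0.11, -1, 0], -1], [[0, 0, 0], [-0.11, -1, 0], -1], [[0, 0, 0], [0, 0, 0], -1], [[0, 0, 0], [0, 0, 0], -1]]'

```text
time_s: 38.5
position: [0.5043, -0.0339, 0.2478]
eef_rot: [3.141, 0.0, 2.52]
force: [0.1, 0.2, 0.2]
gripper_width: 0.0854
gripper_force: 0.0
```

```bash
python3 - <<'E'
from h import *
s=robot.read_state();print(s['position'],s['eef_rot'],s['force'])
a=robot.snapshot("wrist");c=robot.snapshot("top")
cv2.imwrite("pics/w5.png",np.vstack([cv2.resize(a,(400,300)),cv2.resize(c[100:400,60:460],(400,300))]))
E
```

```text
[ 0.504276   -0.03394218  0.24775407] [3.14111002e+00 3.08074404e-04 2.52006688e+00] [0.06379874 0.21090584 0.21138137]
```

View pics/w5.png

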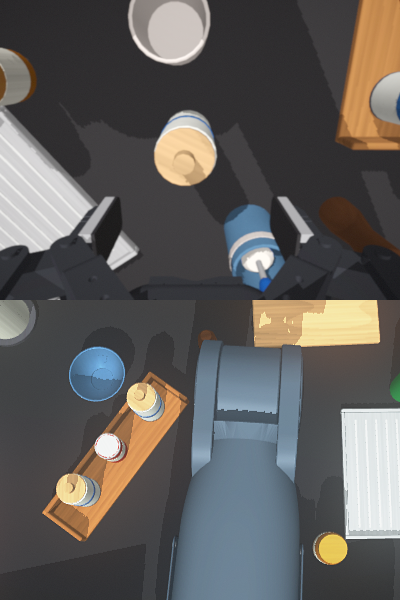

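The two canisters and the tin stand against the rail. In the wrist view B is off the column of the earlier aligned views, with its disc at (296,246) and knob at (294,259), so I'll recompute its position.

```bash
python3 - <<'E'
from h import *
w=wcam()
for p in [(296.5,246,.116),(294,259,.136),(313,225,.116)]: print(ray(w,*p)[:2].round(4))
E
```

```text
[ 0.5021 -0.0455]
[ 0.5031 -0.047 ]
[ 0.497  -0.0287]
```

>>> play_rows --commands '[[[0, 0, 0], [-0.06, -0.47, 0], -1], [[0, 0, 0], [0, 0, -0.9], -1], [[0, 0, 0], [0, 0, -0.9], -1], [[0, 0, 0], [0, 0, -0.9], -1], [[0, 0, 0], [0, 0, -0.9], -1], [[0, 0, 0], [0, 0, -0.9], -1], [[0, 0, 0], [0, 0, -0.9], -1], [[0, 0, 0], [0, 0, -0.45], -1], [[0, 0, 0], [0, 0, 0], 1], [[0, 0, 0], [0, 0, 0], 1], [[0, 0, 0], [0, 0, 0], 1], [[0, 0, 0], [0, 0, 0], 1]]' --grip_force 35

```text
time_s: 40.1
position: [0.503, -0.0461, 0.1015]
eef_rot: [3.141, 0.001, 2.52]
force: [-0.3, -0.0, 2.9]
gripper_width: 0.0638
gripper_force: 39.7
```

>>> play_rows --commands '[[[0, 0, 0], [0, 0, 0], 1], [[0, 0, 0], [0, 0, 0], 1], [[0, 0, 0], [0, 0, 0.4], 1], [[0, 0, 0], [0, 0, 0.9], 1], [[0, 0, 0], [0, 0, 0.9], 1], [[0, 0, 0], [0, 0, 0.9], 1], [[0, 0, 0], [0, 0, 0], 1], [[0, 0, 0], [0, 0, 0], 1]]'

```text
time_s: 41.1
position: [0.5024, -0.046, 0.1779]
eef_rot: [-3.141, -0.001, 2.52]
force: [-0.4, -0.4, -2.4]
gripper_width: 0.0637
gripper_force: 39.4
```

>>> play_rows --commands '[[[0, 0, 0], [-0.3, -0.96, 0], 1], [[0, 0, 0], [-0.3, -0.96, 0], 1], [[0, 0, 0], [-0.3, -0.96, 0], 1], [[0, 0, 0], [-0.3, -0.96, 0], 1], [[0, 0, 0], [-0.3, -0.96, 0], 1], [[0, 0, 0], [-0.3, -0.96, 0], 1], [[0, 0, 0], [-0.3, -0.96, 0], 1], [[0, 0, 0], [-0.3, -0.96, 0], 1], [[0, 0, 0], [-0.3, -0.96, 0], 1], [[0, 0, 0], [-0.3, -0.96, 0], 1], [[0, 0, 0], [-0.3, -0.96, 0], 1], [[0, 0, 0], [0, 0, 0], 1]]'

```text
time_s: 42.6
position: [0.4193, -0.3109, 0.1774]
eef_rot: [-3.141, -0.002, 2.518]
force: [-0.1, -0.1, -1.4]
gripper_width: 0.0637
gripper_force: 39.7
```

>>> play_rows --commands '[[[0, 0, 0], [0, 0, -0.8], 1], [[0, 0, 0], [0, 0, -0.8], 1], [[0, 0, 0], [0, 0, -0.7], 1], [[0, 0, 0], [0, 0, -0.4], 1], [[0, 0, 0], [0, 0, -0.14], 1], [[0, 0, 0], [0, 0, 0], 1], [[0, 0, 0], [0, 0, -0.05], 1], [[0, 0, 0], [0, 0, 0], 1]]'

```text
time_s: 43.6
position: [0.4203, -0.3102, 0.1066]
eef_rot: [-3.142, 0.001, 2.52]
force: [0.7, 0.5, -1.6]
gripper_width: 0.0639
gripper_force: 39.7
```

>>> play_rows --commands '[[[0, 0, 0], [0, 0, -0.05], 1], [[0, 0, 0], [0, 0, 0], 1], [[0, 0, 0], [0, 0, 0], -1], [[0, 0, 0], [0, 0, 0], -1], [[0, 0, 0], [0, 0, 0], -1], [[0, 0, 0], [0, 0, 0], -1], [[0, 0, 0], [0, 0, 0.75], -1], [[0, 0, 0], [0, 0, 1], -1], [[0, 0, 0], [0, 0, 0], -1]]' --grip_force 25

```text
time_s: 44.72
position: [0.421, -0.3106, 0.1504]
eef_rot: [-3.142, 0.003, 2.52]
force: [-0.4, -0.3, -0.7]
gripper_width: 0.0852
gripper_force: 0.0
```

```bash
python3 - <<'E'
from h import *
s=robot.read_state();print(s['position'],s['eef_rot'],s['force'])
a=robot.snapshot("wrist");c=robot.snapshot("scene")
cv2.imwrite("pics/w6.png",np.hstack([cv2.resize(a,(400,300)),cv2.resize(c[80:305,100:400],(400,300))]))
E
```

```text
[ 0.42101421 -0.31064916  0.15036477] [-3.14158588e+00  2.88168366e-03  2.52017219e+00] [-0.38599975 -0.33231483 -0.68286023]
```

View pics/w6.png

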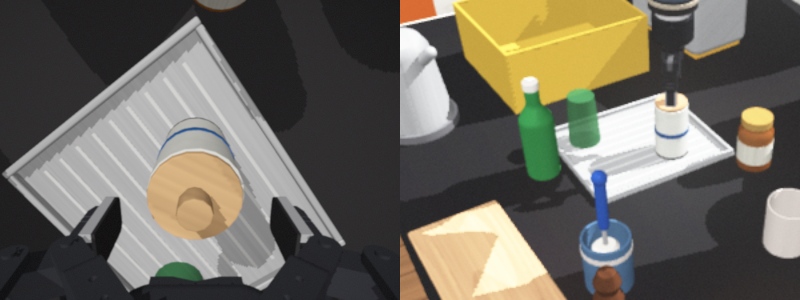

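The canister is on the tray and the lid's knob is centred between the fingers, at (312,338). Closing on the knob.

>>> play_rows --commands '[[[0, 0, 0], [0, 0, 0], 1], [[0, 0, 0], [0, 0, 0], 1], [[0, 0, 0], [0, 0, 0], 1], [[0, 0, 0], [0, 0, 0], 1], [[0, 0, 0], [0, 0, 0], 1], [[0, 0, 0], [0, 0, 0], 1], [[0, 0, 0], [0, 0, 0], 1], [[0, 0, 0], [0, 0, 0], 1], [[0, 0, 0], [0, 0, 0], 1]]' --grip_force 25

```text
time_s: 45.95
position: [0.4202, -0.31, 0.1488]
eef_rot: [3.142, 0.0, 2.52]
force: [-0.8, 0.2, -0.8]
gripper_width: 0.0205
gripper_force: 24.4
```

>>> play_rows --commands '[[[0, 0, 0], [0, 0, 0.4], 1], [[0, 0, 0], [0, 0, 0.6], 1], [[0, 0, 0], [0, 0, 0.8], 1], [[0, 0, 0], [0, 0, 0.2], 1], [[0, 0, 0], [0, -0.8, 0], 1], [[0, 0, 0], [0, -0.8, 0], 1], [[0, 0, 0], [0, -0.8, 0], 1], [[0, 0, 0], [0, -0.8, 0], 1], [[0, 0, 0], [0, -0.8, 0], 1], [[0, 0, 0], [0, -0.7, 0], 1], [[0, 0, 0], [0, 0, 0], 1]]'

```text
time_s: 47.32
position: [0.4195, -0.4292, 0.1977]
eef_rot: [3.142, -0.001, 2.518]
force: [-0.4, 1.3, -0.6]
gripper_width: 0.0209
gripper_force: 24.5
```

```bash
python3 - <<'E'
from h import *
s=robot.read_state();print(s['position'],s['eef_rot'],s['force'],s['gripper_width'])
a=robot.snapshot("scene");c=robot.snapshot("top")
cv2.imwrite("pics/w7.png",np.hstack([cv2.resize(a[80:305,100:400],(400,300)),cv2.resize(c[120:360,320:640],(400,300))]))
E
```

```text
[ 0.41952814 -0.42919553  0.19769136] [ 3.14154458e+00 -1.21175741e-03  2.51832937e+00] [-0.38787949  1.26291613 -0.57274953] 0.02086821150695725
```

View pics/w7.png

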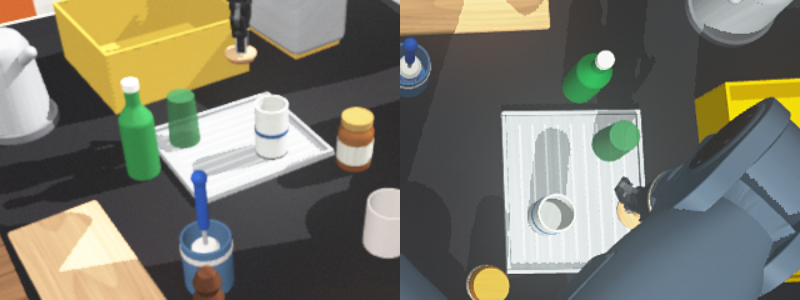

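>>> play_rows --commands '[[[0, 0, 0], [0, 0, -0.9], 1], [[0, 0, 0], [0, 0, -0.9], 1], [[0, 0, 0], [0, 0, -0.9], 1], [[0, 0, 0], [0, 0, -0.9], 1], [[0, 0, 0], [0, 0, -0.9], 1], [[0, 0, 0], [0, 0, -0.8], 1], [[0, 0, 0], [0, 0, -0.4], 1], [[0, 0, 0], [0, 0, -0.24], 1], [[0, 0, 0], [0, 0, 0], 1], [[0, 0, 0], [0, 0, 0], 1]]'

```text
time_s: 48.68
position: [0.4205, -0.4278, 0.051]
eef_rot: [-3.141, 0.001, 2.52]
force: [-0.3, 0.1, -0.3]
gripper_width: 0.0205
gripper_force: 24.5
```

>>> play_rows --commands '[[[0, 0, 0], [0, 0, -0.05], 1], [[0, 0, 0], [0, 0, 0], 1]]'

```text
time_s: 48.92
position: [0.4202, -0.4276, 0.0492]
eef_rot: [-3.142, 0.0, 2.52]
force: [0.0, 0.4, -0.3]
gripper_width: 0.0206
gripper_force: 24.5
```

>>> play_rows --commands '[[[0, 0, 0], [0, 0, -0.06], 1], [[0, 0, 0], [0, 0, -0.04], 1], [[0, 0, 0], [0, 0, 0], 1]]'

```text
time_s: 49.3
position: [0.4202, -0.4276, 0.0467]
eef_rot: [-3.142, 0.0, 2.52]
force: [-1.5, 1.1, 3.5]
gripper_width: 0.0204
gripper_force: 24.8
```

>>> play_rows --commands '[[[0, 0, 0], [0, 0, 0], 0], [[0, 0, 0], [0, 0, 0], 0], [[0, 0, 0], [0, 0, 0], 0], [[0, 0, 0], [0, 0, 0.4], 0], [[0, 0, 0], [0, 0, 1], -0.5], [[0, 0, 0], [0, 0, 1], -1], [[0, 0, 0], [0, 0, 1], -1], [[0, 0, 0], [0, 0, 1], -1], [[0, 0, 0], [0, 0, 1], -1], [[0, 0, 0], [0, 0, 1], -1], [[0, 0, 0], [0, 0, 1], -1], [[0, 0, 0], [0, 0, 1], -1]]'

```text
time_s: 50.8
position: [0.4201, -0.4274, 0.2582]
eef_rot: [-3.142, 0.001, 2.52]
force: [0.3, -0.4, -0.4]
gripper_width: 0.0856
gripper_force: 0.0
```

>>> play_rows --commands '[[[0, 0, 0], [0.4, 0.8, 1], -1], [[0, 0, 0], [0.4, 0.8, 0.6], -1], [[0, 0, 0], [0.4, 0.8, 0], -1], [[0, 0, 0], [0.4, 0.8, 0], -1], [[0, 0, 0], [0.4, 0.8, 0], -1], [[0, 0, 0], [0.4, 0.8, 0], -1], [[0, 0, 0], [0.4, 0.8, 0], -1], [[0, 0, 0], [0.4, 0.8, 0], -1], [[0, 0, 0], [0.4, 0.8, 0], -1], [[0, 0, 0], [0.4, 0.8, 0], -1], [[0, 0, 0], [0, 0, 0], -1], [[0, 0, 0], [0, 0, 0], -1]]'

```text
time_s: 52.3
position: [0.5199, -0.2273, 0.296]
eef_rot: [-3.141, -0.001, 2.521]
force: [-0.5, -0.9, -0.5]
gripper_width: 0.0853
gripper_force: 0.0
```

```bash
python3 - <<'E'
from h import *
s=robot.read_state();print(s['position'],s['eef_rot'],s['force'],s['gripper_width'])
a=robot.snapshot("wrist");c=robot.snapshot("top");b=robot.snapshot("scene")
cv2.imwrite("pics/w8a.png",a);cv2.imwrite("pics/w8t.png",c);cv2.imwrite("pics/w8s.png",b)
cv2.imwrite("pics/w8.png",np.vstack([np.hstack([cv2.resize(a,(400,300)),cv2.resize(c[120:300,290:530],(400,300))]),np.hstack([cv2.resize(b[80:305,100:400],(400,300)),cv2.resize(b[190:310,200:360],(400,300))])]))
E
```

```text
[ 0.51994692 -0.22731586  0.29600391] [-3.14120847e+00 -7.51028148e-04  2.52071883e+00] [-0.51709691 -0.94826405 -0.4665232 ] 0.08530519985724017
```

View pics/w8.png

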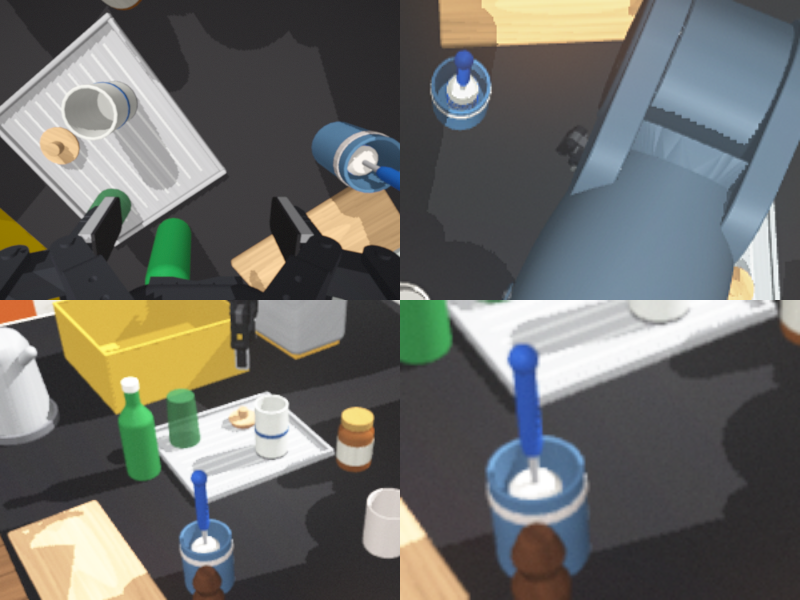

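The brush stands in the crock almost upright. In the top image the ball is at (328.4,156) and the handle end at about (327.3,169); in the scene image they are at (249.2,213.2) and (253.2,252). I'll triangulate.

```bash
cat >> h.py <<'E'
def tri(*obs):
    A=np.zeros((3,3));b=np.zeros(3)
    for cam,u,v in obs:
        p=ray(cam,u,v,0.);d=ray(cam,u,v,.3)-p;d/=np.linalg.norm(d);M=np.eye(3)-np.outer(d,d);A+=M;b+=M@p
    x=np.linalg.solve(A,b);return x,[np.linalg.norm(np.cross(x-ray(c,u,v,0.),(lambda d:d/np.linalg.norm(d))(ray(c,u,v,.3)-ray(c,u,v,0.)))) for c,u,v in obs]
E
python3 - <<'E'
from h import *
w=wcam()
print(tri(("top",328.2,156),("scene",249.2,213.2)))
print(tri(("top",327.3,168.5),("scene",253.2,252)))
print("crock",ray("top",(461-400)/1.667+290,85/1.667+120,.1), "ballw")
for n,p in dict(can=(98*1.6,111*1.6,.114),lid=(60*1.6,147*1.6,.015),stemW=(363*1.6,162*1.6,.09)).items(): print(n,ray(w,*p).round(4))
E
```

```text
(array([ 0.68885615, -0.06405118,  0.21027762]), [np.float64(0.0007991174847290349), np.float64(0.0007991174847290889)])
(array([ 0.68953967, -0.06297945,  0.11040312]), [np.float64(0.001332827120926137), np.float64(0.0013328271209263503)])
crock [ 0.68786713 -0.06225752  0.1       ] ballw
can [ 0.4272 -0.3031  0.114 ]
lid [ 0.4245 -0.4323  0.015 ]
stemW [ 0.6849 -0.0687  0.09  ]
```

>>> play_rows --commands '[[[0, 0, 0], [0.845, 0.82, 0], -1], [[0, 0, 0], [0.845, 0.82, 0], -1], [[0, 0, 0], [0.845, 0.82, 0], -1], [[0, 0, 0], [0.845, 0.82, 0], -1], [[0, 0, 0], [0.845, 0.82, 0], -1], [[0, 0, 0], [0.845, 0.82, 0], -1], [[0, 0, 0], [0.845, 0.82, 0], -1], [[0, 0, 0], [0.845, 0.82, 0], -1], [[0, 0, 0], [0, 0, 0], -1], [[0, 0, 0], [0, 0, 0.3], -1], [[0, 0, 0], [0, 0, 0], -1]]'

```text
time_s: 53.82
position: [0.689, -0.0645, 0.3053]
eef_rot: [3.141, 0.001, 2.519]
force: [0.3, 0.0, 0.6]
gripper_width: 0.0858
gripper_force: 0.0
```

>>> play_rows --commands '[[[0, 0, 0], [0, 0.04, -0.8], -1], [[0, 0, 0], [0, 0, -0.8], -1], [[0, 0, 0], [0, 0, -0.8], -1], [[0, 0, 0], [0, 0, -0.8], -1], [[0, 0, 0], [0, 0, -0.8], -1], [[0, 0, 0], [0, 0, -0.53], -1], [[0, 0, 0], [0, 0, 0], 0], [[0, 0, 0], [0, 0, 0], 1], [[0, 0, 0], [0, 0, 0], 1], [[0, 0, 0], [0, 0, 0], 1], [[0, 0, 0], [0, 0, 0], 1], [[0, 0, 0], [0, 0, 0], 1]]' --grip_force 40

```text
time_s: 55.32
position: [0.6892, -0.0625, 0.1909]
eef_rot: [3.142, 0.0, 2.52]
force: [-0.1, -0.4, 1.4]
gripper_width: 0.0183
gripper_force: 38.9
```

>>> play_rows --commands '[[[0, 0, 0], [0, 0, 0], 1], [[0, 0, 0], [0, 0, 0], 1], [[0, 0, 0], [0, 0, 0], 1], [[0, 0, 0], [0, 0, 0], 1]]'

```text
time_s: 55.82
position: [0.6892, -0.0625, 0.1908]
eef_rot: [3.142, 0.0, 2.52]
force: [0.2, -0.0, 1.3]
gripper_width: 0.0183
gripper_force: 38.9
```

>>> play_rows --commands '[[[0, 0, 0], [0, 0, 0.5], 1], [[0, 0, 0], [0, 0, 0.9], 1], [[0, 0, 0], [0, 0, 0.9], 1], [[0, 0, 0], [0, 0, 0.9], 1], [[0, 0, 0], [0, 0, 0.9], 1], [[0, 0, 0], [0, 0, 0.9], 1], [[0, 0, 0], [0, 0, 0.4], 1], [[0, 0, 0], [0, 0, 0], 1], [[0, 0, 0], [0, 0, 0], 1], [[0, 0, 0], [0, 0, 0], 1]]'

```text
time_s: 57.08
position: [0.689, -0.0625, 0.3254]
eef_rot: [-3.141, -0.001, 2.52]
force: [-0.5, 0.5, -0.7]
gripper_width: 0.0184
gripper_force: 39.0
```

```bash
python3 - <<'E'
from h import *
s=robot.read_state();print(s['position'],s['eef_rot'],s['force'],s['gripper_width'])
a=robot.snapshot("scene");c=robot.snapshot("top")
cv2.imwrite("pics/t9.png",c);cv2.imwrite("pics/s9.png",a)
A=cv2.resize(a[110:230,200:360],(400,300),interpolation=cv2.INTER_CUBIC);B=cv2.resize(c[195:345,400:530],(260,300),interpolation=cv2.INTER_CUBIC)
D=cv2.resize(a[60:300,120:360],(300,300));E=cv2.resize(c[200:340,100:420],(400,175))
o=np.zeros((600,700,3),np.uint8);o[:300,:400]=A;o[:300,420:680]=B;o[300:,:300]=D;o[300:475,300:]=E
cv2.imwrite("pics/w9.png",o)
E
```

```text
[ 0.68895425 -0.06251947  0.32537689] [-3.14115064e+00 -7.30670935e-04  2.52019146e+00] [-0.4770343   0.47826327 -0.68432081] 0.018442319109471507
```

View pics/w9.png

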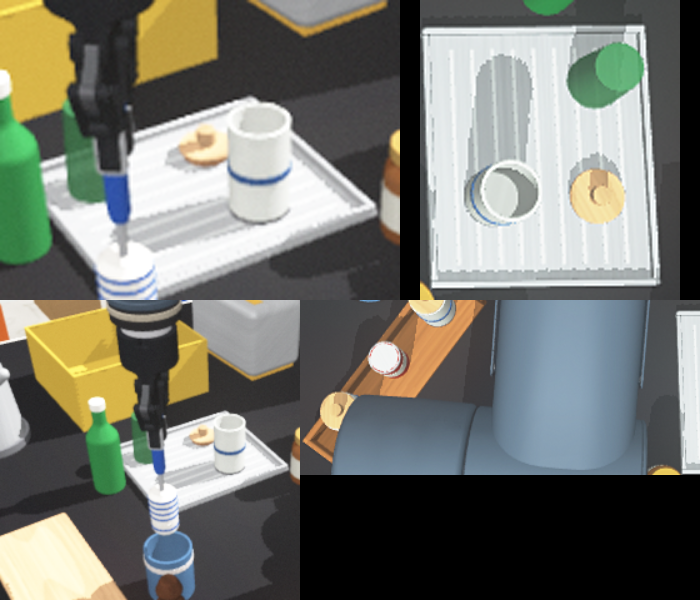

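The brush is held upright, clear of the crock. The lid lies beside the open canister on the tray, with the canister rim centred at (443.5,290.5) in the top image and (304,158) in the scene image.

```bash
python3 - <<'E'
from h import *
print(ray("top",443.3,290.3,.114),ray("scene",304,158.4,.114),tri(("top",443.3,290.3),("scene",304,158.4)))
# brush head lower end as seen in scene: tip approx
print(ray("scene",200+127/2.5,110+250/2.5,.2))
E
```

```text
[ 0.42197985 -0.30797246  0.114     ] [ 0.42315248 -0.30413923  0.114     ] (array([ 0.42160932, -0.30803693,  0.11152462]), [np.float64(0.0006801970888867677), np.float64(0.0006801970888867186)])
[ 0.67620448 -0.08269789  0.2       ]
```

>>> play_rows --commands '[[[0, 0, 0], [-0.975, -0.896, 0], 1], [[0, 0, 0], [-0.975, -0.896, 0], 1], [[0, 0, 0], [-0.975, -0.896, 0], 1], [[0, 0, 0], [-0.975, -0.896, 0], 1], [[0, 0, 0], [-0.975, -0.896, 0], 1], [[0, 0, 0], [-0.975, -0.896, 0], 1], [[0, 0, 0], [-0.975, -0.896, 0], 1], [[0, 0, 0], [-0.975, -0.896, 0], 1], [[0, 0, 0], [-0.975, -0.896, 0], 1], [[0, 0, 0], [-0.975, -0.896, 0], 1], [[0, 0, 0], [-0.975, -0.896, 0], 1], [[0, 0, 0], [0, 0, 0], 1]]'

```text
time_s: 58.68
position: [0.4196, -0.31, 0.326]
eef_rot: [-3.141, 0.0, 2.518]
force: [0.0, -0.2, -0.2]
gripper_width: 0.0184
gripper_force: 39.1
```

```bash
python3 - <<'E'
from h import *
s=robot.read_state();print(s['position'],s['eef_rot'],s['force'],s['gripper_width'])
a=robot.snapshot("scene");b=robot.snapshot("wrist")
cv2.imwrite("pics/s10.png",np.hstack([cv2.resize(a[60:230,220:390],(500,500),interpolation=cv2.INTER_CUBIC)[:480],cv2.resize(b,(300,225))[0:225].repeat(1,0) if False else np.vstack([cv2.resize(b,(300,225)),np.zeros((255,300,3),np.uint8)])]))
E
```

```text
[ 0.41956713 -0.30998843  0.32597103] [-3.14128030e+00  8.87215854e-05  2.51776314e+00] [ 0.01215004 -0.16330639 -0.16510029] 0.018383771596604037
```

View pics/s10.png

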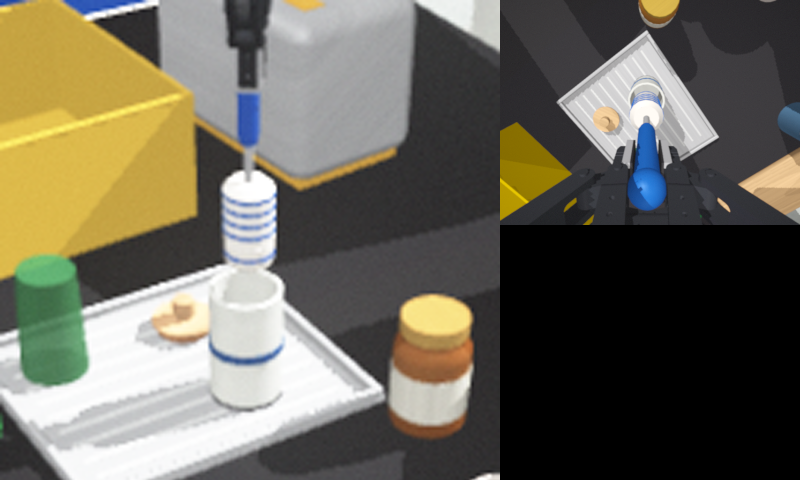

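The brush is right above the open canister, its head in line with the rim at (247,285).

>>> play_rows --commands '[[[0, 0, 0], [0.04, 0.04, -0.4], 1], [[0, 0, 0], [0, 0, -0.5], 1], [[0, 0, 0], [0, 0, -0.5], 1], [[0, 0, 0], [0, 0, -0.5], 1], [[0, 0, 0], [0, 0, -0.5], 1], [[0, 0, 0], [0, 0, 0], 1]]'

```text
time_s: 59.52
position: [0.4216, -0.3077, 0.2648]
eef_rot: [-3.142, -0.002, 2.52]
force: [0.5, -1.7, -0.8]
gripper_width: 0.0182
gripper_force: 39.1
```

>>> play_rows --commands '[[[0, 0, 0], [0, 0, -0.5], 1], [[0, 0, 0], [0, 0, -0.5], 1], [[0, 0, 0], [0, 0, -0.5], 1], [[0, 0, 0], [0, 0, -0.4], 1], [[0, 0, 0], [0, 0, -0.4], 1], [[0, 0, 0], [0, 0, 0], 1]]'

```text
time_s: 60.28
position: [0.4218, -0.3077, 0.2076]
eef_rot: [-3.142, -0.001, 2.52]
force: [-0.5, 0.5, -1.3]
gripper_width: 0.0183
gripper_force: 39.1
```

>>> play_rows --commands '[[[0, 0, 0], [0, 0, -0.15], 1], [[0, 0, 0], [0, 0, -0.15], 1], [[0, 0, 0], [0, 0, -0.15], 1], [[0, 0, 0], [0, 0, 0], 1]]'

```text
time_s: 60.78
position: [0.4219, -0.3078, 0.1968]
eef_rot: [-3.142, -0.0, 2.52]
force: [-0.5, 0.9, -0.4]
gripper_width: 0.0182
gripper_force: 39.1
```

>>> play_rows --commands '[[[0, 0, 0], [0, 0, -0.15], 1], [[0, 0, 0], [0, 0, 0], 1]]'

```text
time_s: 61.02
position: [0.4221, -0.308, 0.1932]
eef_rot: [-3.142, 0.0, 2.52]
force: [0.2, -0.5, 1.5]
gripper_width: 0.0186
gripper_force: 39.2
```

>>> play_rows --commands '[[[0, 0, 0], [0, 0, -0.1], 1], [[0, 0, 0], [0, 0, 0], 1]]'

```text
time_s: 61.28
position: [0.4221, -0.308, 0.1908]
eef_rot: [-3.142, 0.0, 2.52]
force: [-0.2, -0.5, 3.2]
gripper_width: 0.0186
gripper_force: 39.2
```

>>> play_rows --commands '[[[0, 0, 0], [0, 0, -0.08], 1], [[0, 0, 0], [0, 0, 0], 1]]'

```text
time_s: 61.52
position: [0.4221, -0.308, 0.1888]
eef_rot: [-3.142, 0.0, 2.52]
force: [-0.0, -0.9, 4.5]
gripper_width: 0.0182
gripper_force: 39.2
```

>>> play_rows --commands '[[[0, 0, 0], [0, 0, 0.65], 1], [[0, 0, 0], [0, 0, 0.65], 1], [[0, 0, 0], [0, 0, 0.65], 1], [[0, 0, 0], [0, 0, 0.65], 1], [[0, 0, 0], [0, 0, 0.65], 1], [[0, 0, 0], [0, 0, 0], 1]]'

```text
time_s: 62.28
position: [0.4224, -0.3081, 0.2705]
eef_rot: [3.142, 0.001, 2.52]
force: [0.2, -0.4, -1.5]
gripper_width: 0.0184
gripper_force: 39.1
```

>>> play_rows --commands '[[[0, 0, 0], [0, 0, -0.6], 1], [[0, 0, 0], [0, 0, -0.6], 1], [[0, 0, 0], [0, 0, -0.6], 1], [[0, 0, 0], [0, 0, -0.6], 1], [[0, 0, 0], [0, 0, -0.4], 1], [[0, 0, 0], [0, 0, -0.25], 1], [[0, 0, 0], [0, 0, -0.1], 1], [[0, 0, 0], [0, 0, -0.1], 1], [[0, 0, 0], [0, 0, 0], 1]]'

```text
time_s: 63.4
position: [0.4222, -0.3081, 0.1891]
eef_rot: [-3.142, 0.001, 2.52]
force: [-1.5, -0.6, 4.1]
gripper_width: 0.0182
gripper_force: 39.2
```

>>> play_rows --commands '[[[0, 0, 0], [0, 0, 0.65], 1], [[0, 0, 0], [0, 0, 0.65], 1], [[0, 0, 0], [0, 0, 0.65], 1], [[0, 0, 0], [0, 0, 0.65], 1], [[0, 0, 0], [0, 0, 0.65], 1], [[0, 0, 0], [0, 0, 0], 1]]'

```text
time_s: 64.15
position: [0.4225, -0.3082, 0.2708]
eef_rot: [3.142, 0.002, 2.52]
force: [0.4, -0.3, -1.1]
gripper_width: 0.0184
gripper_force: 39.1
```

>>> play_rows --commands '[[[0, 0, 0], [0, 0, -0.6], 1], [[0, 0, 0], [0, 0, -0.6], 1], [[0, 0, 0], [0, 0, -0.6], 1], [[0, 0, 0], [0, 0, -0.6], 1], [[0, 0, 0], [0, 0, -0.4], 1], [[0, 0, 0], [0, 0, -0.25], 1], [[0, 0, 0], [0, 0, -0.1], 1], [[0, 0, 0], [0, 0, -0.1], 1], [[0, 0, 0], [0, 0, 0], 1]]'

```text
time_s: 65.28
position: [0.4222, -0.3081, 0.1892]
eef_rot: [-3.142, 0.001, 2.52]
force: [-0.7, 0.7, 4.3]
gripper_width: 0.0185
gripper_force: 39.2
```

>>> play_rows --commands '[[[0, 0, 0], [0, 0, 0.5], 1], [[0, 0, 0], [0, 0, 0.6], 1], [[0, 0, 0], [0, 0, 0.75], 1], [[0, 0, 0], [0, 0, 0.75], 1], [[0, 0, 0], [0, 0, 0.75], 1], [[0, 0, 0], [0, 0, 0.75], 1], [[0, 0, 0], [0, 0, 0.75], 1], [[0, 0, 0], [0, 0, 0.7], 1], [[0, 0, 0], [0, 0, 0], 1], [[0, 0, 0], [0, 0, 0], 1]]'

```text
time_s: 66.53
position: [0.422, -0.3079, 0.3273]
eef_rot: [3.142, -0.0, 2.52]
force: [1.0, 0.4, -1.4]
gripper_width: 0.0188
gripper_force: 39.1
```

>>> play_rows --commands '[[[0, 0, 0], [0.968, 0.893, 0], 1], [[0, 0, 0], [0.968, 0.893, 0], 1], [[0, 0, 0], [0.968, 0.893, 0], 1], [[0, 0, 0], [0.968, 0.893, 0], 1], [[0, 0, 0], [0.968, 0.893, 0], 1], [[0, 0, 0], [0.968, 0.893, 0], 1], [[0, 0, 0], [0.968, 0.893, 0], 1], [[0, 0, 0], [0.968, 0.893, 0], 1], [[0, 0, 0], [0.968, 0.893, 0], 1], [[0, 0, 0], [0.968, 0.893, 0], 1], [[0, 0, 0], [0.968, 0.893, 0], 1], [[0, 0, 0], [0, 0, 0], 1]]'

```text
time_s: 68.03
position: [0.6893, -0.0606, 0.3252]
eef_rot: [-3.14, -0.002, 2.522]
force: [-0.1, -1.0, -1.3]
gripper_width: 0.0182
gripper_force: 39.2
```

>>> play_rows --commands '[[[0, 0, 0], [0, -0.07, 0], 1], [[0, 0, 0], [0, 0, -0.7], 1], [[0, 0, 0], [0, 0, -0.7], 1], [[0, 0, 0], [0, 0, -0.7], 1], [[0, 0, 0], [0, 0, -0.7], 1], [[0, 0, 0], [0, 0, -0.7], 1], [[0, 0, 0], [0, 0, -0.7], 1], [[0, 0, 0], [0, 0, -0.7], 1], [[0, 0, 0], [0, 0, -0.3], 1], [[0, 0, 0], [0, 0, -0.1], 1], [[0, 0, 0], [0, 0, 0], 1]]'

```text
time_s: 69.4
position: [0.6883, -0.0643, 0.1957]
eef_rot: [3.141, 0.001, 2.52]
force: [0.5, -0.7, -1.1]
gripper_width: 0.0184
gripper_force: 39.2
```

>>> play_rows --commands '[[[0, 0, 0], [0, 0.05, -0.1], 1], [[0, 0, 0], [0, 0, -0.1], 1], [[0, 0, 0], [0, 0, 0], 1]]'

```text
time_s: 69.78
position: [0.6883, -0.0628, 0.1901]
eef_rot: [3.142, 0.0, 2.52]
force: [-0.9, -0.2, 2.1]
gripper_width: 0.0182
gripper_force: 39.2
```

>>> play_rows --commands '[[[0, 0, 0], [0, 0, 0], 0.5], [[0, 0, 0], [0, 0, 0], 0], [[0, 0, 0], [0, 0, 0], -0.5], [[0, 0, 0], [0, 0, 0], -1], [[0, 0, 0], [0, 0, 0], -1], [[0, 0, 0], [0, 0, 0], -1], [[0, 0, 0], [0, 0, 0.6], -1], [[0, 0, 0], [0, 0, 1], -1], [[0, 0, 0], [0, 0, 1], -1], [[0, 0, 0], [0, 0, 1], -1], [[0, 0, 0], [0, 0, 1], -1]]'

```text
time_s: 71.15
position: [0.6881, -0.0628, 0.3072]
eef_rot: [3.141, 0.001, 2.52]
force: [0.1, -0.2, 0.8]
gripper_width: 0.0854
gripper_force: 0.0
```

>>> play_rows --commands '[[[0, 0, 0], [-0.8, -0.3, 0], -1], [[0, 0, 0], [-0.8, -0.3, 0], -1], [[0, 0, 0], [-0.8, -0.3, 0], -1], [[0, 0, 0], [-0.8, -0.3, 0], -1], [[0, 0, 0], [-0.8, -0.3, 0], -1], [[0, 0, 0], [-0.8, -0.3, 0], -1], [[0, 0, 0], [0, 0, 0], -1]]'

```text
time_s: 72.03
position: [0.5676, -0.1083, 0.3068]
eef_rot: [3.141, 0.002, 2.519]
force: [-1.1, -0.2, -0.1]
gripper_width: 0.0858
gripper_force: 0.0
```

```bash
python3 - <<'E'
from h import *
a=robot.snapshot("scene");c=robot.snapshot("top")
cv2.imwrite("pics/f.png",np.hstack([cv2.resize(a[80:380,100:580],(480,300)),cv2.resize(c[130:370,60:540],(480,240)) [:, :320].copy() if False else cv2.resize(c[130:370,90:346],(320,300))]))
E
```

```text
(no output)
```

View pics/f.png

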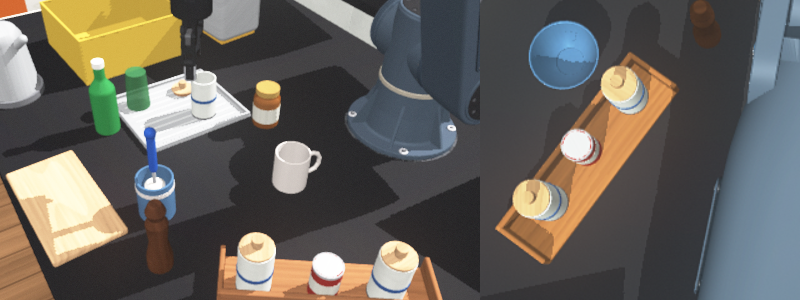

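Everything is in place: the two full canisters and the tin stand at the rail, the open canister and its lid are on the tray, and the brush is in the crock. Handing in.

```bash
python3 -c "
from h import *
print(robot.close_job())"
```

```text
the job is handed in; nothing more can be done
None
```

I handed the job in after about 72 s. Both full canisters (lids on) and the one red tin I found stand against the rack's back rail. The empty canister is open on the tray with its lid beside it, scrubbed with three strokes to the bottom, and the brush is back head down in its crock.

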